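# Start the hall's film show in the right order

## Task

Get the film show running by pressing three keys with the fingertips, gently and each until it stays fully down, in this order: the big square key on the small screen control box, then the big round key on the projector, then the long bar key on the flat disc player. Do not press the small keys beside them, do not lift or shove the devices, leave the glasses, tumbler and spice jar where they stand, and finish with the hand clear of everything.

Things in the scene. Friction and masses are not known exactly. Their poses are not given: they have to be found in the camera images.
- screen_box: screen control: the smallest device, a plain white plastic box 80 mm (own x) by 120 mm (y) by 48 mm high, mass about 0.6 kg. Origin: centre of its underside. Its z axis is up. The device is loose on its rubber feet: a key is pressed straight down on it.
- screen_key (a joint): big square key on top of the screen control, 28 x 28 mm, at own (x, y) = (0, -25) mm: lowers the screen. Travel 6 mm straight down: joint 0 = up, 0.006 = fully down; it stands 8 mm above the device's top when up, 2 mm when down. It resists with about 3 N all the way, stops hard at the bottom, and stays down wherever it is left (it does not spring back).
- screen_key_top (a point): centre of the top face of the square key; it moves with the key
- lamp_key (a joint): small round key on the screen control, 14 mm across, at own (0, 38) mm. Travel 4 mm: 0 = up, 0.004 = down, about 3 N, stands 5 mm proud and stays down if pressed. Not part of the job.
- projector: projector: the biggest device, a white plastic box 190 mm (own x) by 240 mm (y) by 85 mm high, with a black lens of 62 mm diameter standing 8 mm out of its +x face; mass about 2.4 kg. Origin: centre of its underside. A spice jar stands on its top. Its z axis is up. The device is loose on its rubber feet: a key is pressed straight down on it.
- power_key (a joint): big round key on top of the projector, 32 mm across, at own (-20, -50) mm: switches the projector on. Travel 6 mm straight down: joint 0 = up, 0.006 = fully down; it stands 8 mm above the device's top when up, 2 mm when down. It resists with about 3 N all the way, stops hard at the bottom, and stays down wherever it is left (it does not spring back).
- power_key_top (a point): centre of the top face of the big round key; it moves with the key
- menu_key (a joint): small round key on the projector, 14 mm across, at own (-20, 20) mm. Travel 4 mm: 0 = up, 0.004 = down, about 3 N, stands 5 mm proud and stays down if pressed. Not part of the job.
- player: disc player: flat black plastic box 130 mm (own x) by 170 mm (y) by 42 mm high, mass about 1.1 kg. Origin: centre of its underside. Its z axis is up. The device is loose on its rubber feet: a key is pressed straight down on it.
- play_key (a joint): long bar-shaped key on top of the player, 20 mm (own x) by 60 mm (y), centre at own (-15, -30) mm: starts the disc. Travel 6 mm straight down: joint 0 = up, 0.006 = fully down; it stands 8 mm above the device's top when up, 2 mm when down. It resists with about 3 N all the way, stops hard at the bottom, and stays down wherever it is left (it does not spring back).
- play_key_top (a point): centre of the top face of the bar key; it moves with the key
- eject_key (a joint): small square key on the player, 13 x 13 mm, at own (-15, 55) mm. Travel 4 mm: 0 = up, 0.004 = down, about 3 N, stands 5 mm proud and stays down if pressed. Not part of the job.
- spice_jar: loose spice jar standing on the projector's top, at about own (30, 65) mm of the projector; 44 mm diameter, 50 mm high. Origin: centre of its underside. To be left alone
- glass_a: loose tasting glass standing upside down, foot upwards, 72 mm diameter, 125 mm high, on the table beyond the devices. Origin: centre of its underside. To be left alone
- glass_b: another glass like glass_a. To be left alone
- tumbler: loose clear plastic tumbler, 68 mm diameter, 80 mm high, on the table beyond the devices. Origin: centre of its underside. To be left alone

How it is judged (in metres and radians):
On the way, in this order (a step that is already met when the one before it is completed fails the run):
1. the screen control's square key is pressed down (value of joint screen_key above 0.0048 m), for 0.1 s.
2. the projector's big round key is pressed down (value of joint power_key above 0.0048 m), for 0.1 s.
3. the player's bar key is pressed down (value of joint play_key above 0.0048 m), for 0.1 s.
At the end, for the whole second after the job is handed in: All three big keys are down (at least 4.5 of 6 mm), the three small keys are still up (within 2 mm), and the devices, glasses, tumbler and jar are at rest, upright and within 20 mm of where they began (value of joint each of screen_key, power_key, play_key above 0.0045 m and value of joint each of lamp_key, menu_key, eject_key below 0.002 m and distance of each of screen_box, projector, player, spice_jar, glass_a, glass_b, tumbler from where it was at the start of the episode below 0.02 m and linear speed of each of screen_box, projector, player, spice_jar, glass_a, glass_b, tumbler below 0.02 m/s and angle between each of screen_box, projector, player, spice_jar, glass_a, glass_b, tumbler's own z axis and vertical below 0.05 rad); the robot touches nothing.
It fails at once if a key is pressed before its turn (the order is screen control, projector, player) ((value of joint power_key above 0.003 m and value of joint screen_key below 0.0045 m) or (value of joint play_key above 0.003 m and value of joint any of power_key, screen_key below 0.0045 m)).
It fails at once if one of the small keys is pressed (by more than 2 mm) (value of joint any of lamp_key, menu_key, eject_key above 0.002 m).
It fails at once if a device is pressed harder than 25 N (contact force between any of screen_box, projector, player and the fingers above 25 N or contact force between any of screen_box, projector, player and the arm above 25 N).
It fails at once if a device is lifted (by more than 8 mm) or shoved along (by more than 20 mm) (height (world z) of any of screen_box, projector, player above 0.008 m or distance of any of screen_box, projector, player from where it was at the start of the episode above 0.02 m).
It fails at once if a glass, the tumbler or the spice jar is moved (by more than 20 mm) or tipped (distance of any of spice_jar, glass_a, glass_b, tumbler from where it was at the start of the episode above 0.02 m or angle between any of spice_jar, glass_a, glass_b, tumbler's own z axis and vertical above 0.3 rad).
It also fails if it takes over 51 s, if anything falls off the work surface, if the arm or the gripper's body presses on something with over 40 N, if the wrist force passes 120 N, or if a joint passes its speed limit or range.

## Robot

A 6-joint arm with a two-finger parallel gripper is mounted at the origin on the work surface. World frame = base frame: x ahead of the robot, y to its left, z up, the work surface at z = 0. Lengths are in m, angles in degrees, forces in N, time in s.
With the tool pointing down it reaches from about 0.4 to 0.825 m from the base axis. Payload 7 kg.
Tool frame: the origin (TCP) lies between the finger pads; the fingertips stand 11 mm ahead of it and the grasp point (between the pads) lies 8 mm behind it; z points along the fingers, y is the direction in which the jaws open and shut (so a half turn about z gives the same grasp; the last joint's range is limited). The gripper opens to 88 mm and grips with 3 to 60 N. Pads are 19 mm wide; open, the fingers measure 130 mm over their backs; the gripper's body (78 mm by 193 mm) begins 47 mm behind the grasp point.
Start: joints at [-57.405, 20.546, 0.682, 0, -70.136, -16.507], TCP at [0.187, -0.649, 0.198] pointing down, gripper open.
Joint ranges: [-176.03, 176.03], [-82.01, 121.73], [-58.28, 71.71], [-173.87, 95.51], [-174.79, -0.11], [-173.66, 173.66]. Speed limits (degrees/s): [136.94, 136.94, 172.46, 180, 180, 180].

## Interface

Orientations are given as [roll, pitch, yaw] about the fixed x, y, z axes, in that order (R = Rz(yaw) Ry(pitch) Rx(roll)).
In Python, from plant import r gives the robot as it stands.
- The arm moves only by the shell command python3 -m inch 'ROWS' [OPENING] [FORCE]. ROWS is JSON, a list of rows, each an object of numbers: "x", "y", "z": the shift along the tool's x, y, z as a fraction of full scale; "yaw": the turn about the tool's z as a fraction of full scale. In form: [{"x": .., "y": .., "z": .., "yaw": ..}, ...]. A call has 1 to 5 rows; each row shifts and turns the pose as measured when the row begins, along the tool's axes as they then stand; what a row does not reach is not made up. Full scale, the value 1, is 0.025 m for a shift and 4 degrees for a turn. A row lasts 1/12 s, in which the tool goes at most 41.7 mm and 7.16 degrees, less where a joint would pass 70% of its speed; a pose out of reach is approached as far as the arm can. A call with a number of a shift or a turn outside -1 to 1 is refused whole. A call with a gripper value outside its range is refused whole. OPENING is the opening, from -1 (shut) to 1 (fully open), set as the call begins (- or left out, the last holds). The fingers move at their own pace and stop on an object; FORCE is the grip in N (left out, the last holds). Time passes only in rows, so rows that do not move let the fingers close. It gives the time, the measured TCP pose, the force and the opening at its end, in the units of the state.
- r.get_state(): the state, without advancing time (a new reading comes with each control period).
- r.capture(name): name is "side" or "top"; returns (picture, depth): 480x640x3 uint8, red, green, blue; 480x640 float32, m along the optical axis (not along the pixel's ray), 0 where there is no reading.
- r.camera_info(name): a dict with "mtx" (3x3 intrinsics, pixels), "pose" (4x4, takes a point from camera to world coordinates). Camera axes: x right, y down, z forward; pixel columns grow to the right and rows downward; lengths in m; the calibration is good to about 2 mm. A picture is of the moment at which its call begins. camera_info takes no time and is no camera call.
- r.close_job(): hands the job in, once; it reports no verdict.
The state is a dict: "time_s": time; "joints": joint angles; "qd": joint speeds; "joint_torque": joint torques, N m; "tcp_pos": TCP position; "eef_rot": TCP orientation; "contact_force": force on the tool from outside, world axes, zero at the start; "moment": the same for the moment, N m; "gripper_width": finger opening in m.
Only numpy, scipy, OpenCV 4.12 (cv2) and the standard library are available. Lean on these libraries where they do the work, as an engineer would, in place of code of your own. Each camera call takes 0.05 s, during which the arm holds its last target. There are 200 camera calls.

## Working session

There is one attempt and no reset: what is moved stays moved. The work goes in short steps, Python scripts to look and compute and a shell command to move; the robot and the scene stay as the last step left them, time stands still between calls to the robot, and variables do not carry over. Pictures are saved under pics/ and viewed, about 8 in all and at most 12, crops included, and the job is handed in when it is done.

```bash
mkdir -p pics; ls; python3 - <<'E'
from plant import r
import cv2,numpy as np
for n in("top","side"):
    p,d=r.capture(n); cv2.imwrite(f"pics/{n}0.png",p[:,:,::-1]); np.save(f"pics/{n}0d.npy",d)
    i=r.camera_info(n); print(n,np.round(i["mtx"],1).tolist(),np.round(i["pose"],3).tolist())
s=r.get_state(); print(s)
E
```

```text
pics
top [[437.4, 0.0, 316.6], [0.0, 437.4, 240.0], [0.0, 0.0, 1.0]] [[0.05, -0.979, 0.198, 0.385], [-0.999, -0.049, 0.006, -0.004], [0.004, -0.199, -0.98, 1.04], [0.0, 0.0, 0.0, 1.0]]
side [[450.6, 0.0, 325.8], [0.0, 450.6, 242.4], [0.0, 0.0, 1.0]] [[-0.908, -0.218, 0.357, 0.207], [-0.419, 0.437, -0.796, 0.83], [0.018, -0.872, -0.488, 0.585], [0.0, 0.0, 0.0, 1.0]]
{'time_s': 0.1, 'joints': array([-5.74038227e+01,  2.05875700e+01,  6.39496505e-01, -1.90859274e-02,
       -7.01365942e+01, -1.65077619e+01]), 'qd': array([-0.08554553, -0.01988118,  0.04745498,  0.07764473,  0.02526504,
       -0.10158065]), 'joint_torque': array([-1.82275104e-03, -5.84161985e+01,  2.93749988e+01,  7.01552108e+00,
        1.01511955e-02, -2.62691015e-05]), 'tcp_pos': array([ 0.18690936, -0.64810141,  0.19751307]), 'eef_rot': array([ 1.79913723e+02, -6.85690594e-03, -1.63918078e+02]), 'contact_force': array([-0.18453805,  0.28504173, -0.04031971]), 'moment': array([0.01066793, 0.00203075, 0.0343705 ]), 'gripper_width': 0.08750742677760298}
```

View pics/top0.png

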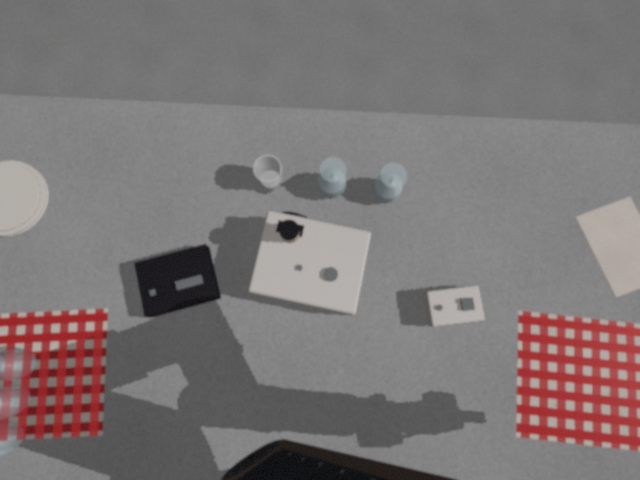

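View pics/side0.png

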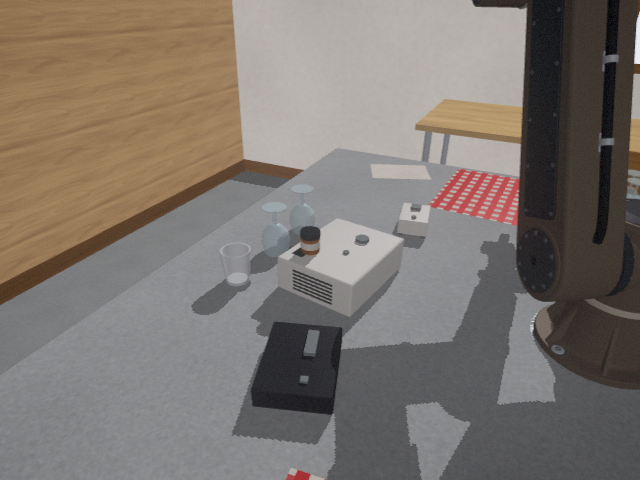

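The top view shows the screen box with its square key at about (466,304), the projector with its round key at (329,274) and jar at (290,230), and the player with its bar key at (189,282). The side view agrees. Next I measure the keys and small keys by contours.

```bash
cat > m.py <<'E'
import cv2,numpy as np
from plant import r
def ray(n,u,v,h):
    i=r.camera_info(n);P=i["pose"];d=P[:3,:3]@np.linalg.inv(i["mtx"])@[u,v,1];o=P[:3,3]
    return o+d*(h-o[2])/d[2]
E
python3 - <<'E'
from m import *
for n,boxes in (("top",[("screen",434,293,480,318,.056,0),("proj",285,255,350,290,.093,0),("play",145,262,210,300,.050,1)]),
                ("side",[("screen",404,203,426,221,.056,0),("proj",335,230,378,258,.093,0),("play",290,326,326,388,.050,1)])):
    g=cv2.imread(f"pics/{n}0.png",0); dep=np.load(f"pics/{n}0d.npy")
    for nm,a,b,c,d,h,inv in boxes:
        roi=cv2.resize(g[b:d,a:c],None,fx=8,fy=8,interpolation=cv2.INTER_CUBIC)
        t,m=cv2.threshold(roi,0,255,(cv2.THRESH_BINARY if inv else cv2.THRESH_BINARY_INV)+cv2.THRESH_OTSU)
        for k in cv2.findContours(m,cv2.RETR_EXTERNAL,cv2.CHAIN_APPROX_NONE)[0]:
            A=cv2.contourArea(k)/64
            if A<12: continue
            M=cv2.moments(k);u=M['m10']/M['m00']/8+a-.5;v=M['m01']/M['m00']/8+b-.5
            hh=h if A>100 or n=="side" else h-.003
            q=cv2.boxPoints(cv2.minAreaRect(k))/8+[a-.5,b-.5]
            w=np.array([ray(n,*p,hh) for p in q]); e=np.diff(w,axis=0)[:2]
            z=dep[int(round(v)),int(round(u))]; P=r.camera_info(n);
            pz=(P["pose"]@np.r_[np.linalg.inv(P["mtx"])@[u,v,1]*z,1])[:3]
            print(n,nm,"A%.0f"%A,"px",round(u,1),round(v,1),"xyz",np.round(ray(n,u,v,hh),4),"depthpt",np.round(pz,4),"sides",np.round(np.linalg.norm(e,axis=1),3),"ang",np.round(np.degrees(np.arctan2(e[:,1],e[:,0])),0))
E
```

```text
top screen A39 px 437.8 307.1 xyz [ 0.4458 -0.2761  0.053 ] depthpt [ 0.4458 -0.276   0.0535] sides [0.019 0.013] ang [-87. 180.]
top screen A208 px 464.9 303.6 xyz [ 0.4565 -0.3359  0.056 ] depthpt [ 0.4565 -0.336   0.0557] sides [0.041 0.029] ang [ -81. -175.]
top proj A210 px 328.3 273.8 xyz [ 0.5032 -0.0274  0.093 ] depthpt [ 0.5033 -0.0274  0.0925] sides [0.04  0.032] ang [ -87. -178.]
top proj A39 px 298.0 267.2 xyz [0.5148 0.0395 0.09  ] depthpt [0.5147 0.0395 0.0914] sides [0.017 0.014] ang [ -87. -177.]
top play A42 px 152.1 292.0 xyz [0.4479 0.3672 0.047 ] depthpt [0.4479 0.3669 0.0477] sides [0.016 0.016] ang [ -71. -157.]
top play A274 px 188.6 281.9 xyz [0.4744 0.2865 0.05  ] depthpt [0.4745 0.2868 0.0489] sides [0.064 0.024] ang [ -72. -159.]
side screen A19 px 413.2 217.0 xyz [ 0.4425 -0.266   0.056 ] depthpt [ 0.4434 -0.2705  0.0538] sides [0.015 0.029] ang [-140.  108.]
side screen A96 px 416.0 206.6 xyz [ 0.4529 -0.3353  0.056 ] depthpt [ 0.4533 -0.337   0.0552] sides [0.045 0.064] ang [-153.  104.]
side proj A30 px 345.3 252.3 xyz [0.5115 0.048  0.093 ] depthpt [0.5132 0.0437 0.0903] sides [0.015 0.024] ang [-154.  112.]
side proj A130 px 361.3 239.7 xyz [ 0.5006 -0.0202  0.093 ] depthpt [ 0.5001 -0.0188  0.0938] sides [0.034 0.053] ang [-153.  110.]
side play A54 px 303.6 378.6 xyz [0.4461 0.3722 0.05  ] depthpt [0.4466 0.3713 0.0489] sides [0.016 0.014] ang [ -68. -165.]
side play A297 px 311.1 342.2 xyz [0.4728 0.2917 0.05  ] depthpt [0.4729 0.2915 0.0498] sides [0.069 0.023] ang [ -71. -171.]
```

The heights match the given sizes, and small-to-big key spacing is within 2 mm. Each key's shadow widens its contour toward +y, so I take the screen key at (0.456,-0.341) and the projector key at (0.503,-0.031). The player key is (0.474,0.287). Closing the jaws and travelling high.

```bash
cat >> m.py <<'E'
def to(x,y,tip):
    from scipy.spatial.transform import Rotation as R
    s=r.get_state(); d=np.array([x,y,tip+.011])-s["tcp_pos"]
    print("t",s["time_s"],"tcp",np.round(s["tcp_pos"],4),"F",np.round(s["contact_force"],1),"rot",np.round(s["eef_rot"],1),"w",s["gripper_width"])
    print("tool units",np.round(R.from_euler("xyz",s["eef_rot"],degrees=True).inv().apply(d)/.025,2))
E
R='[{"x":-1,"y":0.64,"z":0},{"x":-1,"y":0.64,"z":0},{"x":-1,"y":0.64,"z":0},{"x":-1,"y":0.64,"z":0},{"x":-1,"y":0.64,"z":0}]'
python3 -m inch '[{"x":-1,"y":0.64,"z":0},{"x":-1,"y":0.64,"z":0},{"x":-1,"y":0.64,"z":0},{"x":-1,"y":0.64,"z":0},{"x":-1,"y":0.64,"z":0}]' -1 10
python3 -m inch '[{"x":-1,"y":0.64,"z":0},{"x":-1,"y":0.64,"z":0},{"x":-1,"y":0.64,"z":0},{"x":-1,"y":0.64,"z":0},{"x":-1,"y":0.64,"z":0}]'
python3 -c 'from m import *;to(.456,-.341,.056)'
```

```text
t 0.1 tcp [ 0.1869 -0.6481  0.1975] F [-0.2  0.3 -0. ] rot [ 179.9   -0.  -163.9] w 0.08750742677760298
tool units [-13.75   8.81   5.23]validation failed for argument at $[0]...
validation failed for argument at $[0]...
```

The rows were refused, probably because every field is required. I'll add yaw.

```bash
python3 -m inch '[{"x":-1,"y":0.64,"z":0,"yaw":0},{"x":-1,"y":0.64,"z":0,"yaw":0},{"x":-1,"y":0.64,"z":0,"yaw":0},{"x":-1,"y":0.64,"z":0,"yaw":0},{"x":-1,"y":0.64,"z":0,"yaw":0}]' -1 10
python3 -c 'from m import *;to(.456,-.341,.056)'
```

```text
time_s: 0.52
tcp_pos: [0.2831, -0.5352, 0.1931]
eef_rot: [179.6, -0.2, -164.4]
contact_force: [0.7, 0.4, 0.2]
gripper_width: 0.0596
t 0.5167 tcp [ 0.2831 -0.5352  0.1931] F [0.7 0.4 0.2] rot [ 179.6   -0.2 -164.4] w 0.059607064113456745
tool units [-8.76  5.59  5.06]
```

```bash
python3 -m inch '[{"x":-1,"y":0.64,"z":0,"yaw":0},{"x":-1,"y":0.64,"z":0,"yaw":0},{"x":-1,"y":0.64,"z":0,"yaw":0},{"x":-1,"y":0.64,"z":0,"yaw":0},{"x":-1,"y":0.64,"z":0,"yaw":0}]'
python3 -m inch '[{"x":-1,"y":0.64,"z":0.4,"yaw":0},{"x":-1,"y":0.64,"z":0.4,"yaw":0},{"x":-1,"y":0.64,"z":0.4,"yaw":0},{"x":0,"y":0,"z":0.4,"yaw":0},{"x":0,"y":0,"z":0,"yaw":0}]'
python3 -c 'from m import *;to(.456,-.341,.056)'
```

```text
time_s: 0.93
tcp_pos: [0.3848, -0.4175, 0.1915]
eef_rot: [179.4, -0.3, -164.5]
contact_force: [0.1, -0.4, -0.6]
gripper_width: 0.0264
time_s: 1.35
tcp_pos: [0.4495, -0.3426, 0.1501]
eef_rot: [179.4, -0.2, -164.2]
contact_force: [-1.1, -0.3, -1.3]
gripper_width: 0.0006
t 1.35 tcp [ 0.4495 -0.3426  0.1501] F [-1.1 -0.3 -1.3] rot [ 179.4   -0.2 -164.2] w 0.0006208813398085005
tool units [-0.28 -0.05  3.32]
```

```bash
python3 -m inch '[{"x":-0.3,"y":-0.05,"z":0.7,"yaw":0},{"x":0,"y":0,"z":0.7,"yaw":0},{"x":0,"y":0,"z":0.7,"yaw":0},{"x":0,"y":0,"z":0.6,"yaw":0},{"x":0,"y":0,"z":0,"yaw":0}]'
python3 - <<'E'
from m import *
to(.456,-.341,.056)
a,_=r.capture("side");b,_=r.capture("top")
f=lambda p,u,v:cv2.resize(p[v-45:v+45,u-60:u+60,::-1],(400,300),interpolation=cv2.INTER_CUBIC)
cv2.imwrite("pics/a1.png",np.hstack([f(a,415,200),f(b,460,305)]))
E
```

```text
time_s: 1.77
tcp_pos: [0.4566, -0.3427, 0.0818]
eef_rot: [179.5, -0.2, -164.2]
contact_force: [-0.8, 0.3, -0.7]
gripper_width: 0.0004
t 1.7667 tcp [ 0.4566 -0.3427  0.0818] F [-0.8  0.3 -0.7] rot [ 179.5   -0.2 -164.2] w 0.0004461471896805947
tool units [0.   0.06 0.59]
```

View pics/a1.png

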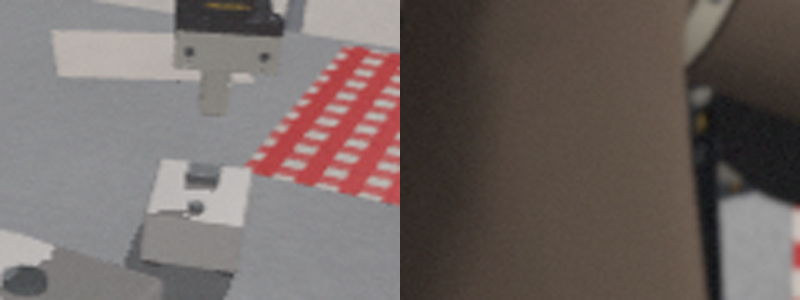

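The side crop shows the tip at about px (419,189), with the key at (416,206). That gap is larger than the 15 mm I expect, so I'll check it by projection and depth.

```bash
python3 - <<'E'
from m import *
s=r.get_state();i=r.camera_info("side");P=np.linalg.inv(i["pose"])
def pr(p):
    c=i["mtx"]@(P@np.r_[p,1])[:3];return np.round(c/c[2],3)[:2],round((P@np.r_[p,1])[2],3)
t=s["tcp_pos"];print(t);print("tip",pr(t-[0,0,.011]),"tcp",pr(t),"+60mm",pr(t+[0,0,.06]),"key",pr([.456,-.341,.056]))
a,d=r.capture("side")
for v in range(165,212,3):
    u=418;z=d[v,u];print(v,a[v,u],np.round((i["pose"]@np.r_[np.linalg.inv(i["mtx"])@[u,v,1]*z,1])[:3],4))
E
```

```text
[ 0.4580992  -0.3435172   0.08450902]
tip (array([415.715, 199.548]), np.float64(1.274)) tcp (array([416.164, 195.956]), np.float64(1.268)) +60mm (array([418.685, 175.818]), np.float64(1.239)) key (array([415.499, 205.671]), np.float64(1.28))
165 [137 134 128] [ 0.4434 -0.2509  0.2071]
168 [138 135 128] [ 0.4438 -0.2572  0.1971]
171 [135 133 126] [ 0.443  -0.2577  0.1891]
174 [133 130 125] [ 0.4422 -0.2583  0.181 ]
177 [132 128 123] [ 0.456  -0.3268  0.1471]
180 [130 127 121] [ 0.4538 -0.3213  0.1408]
183 [132 131 124] [ 0.4548 -0.3306  0.1286]
186 [137 132 128] [ 0.4525 -0.3248  0.1223]
189 [141 141 144] [ 5.107e-01 -6.046e-01 -6.000e-04]
192 [140 140 143] [ 5.034e-01 -5.761e-01  5.000e-04]
195 [145 146 146] [ 0.4979 -0.5561 -0.0017]
198 [141 142 145] [ 0.489  -0.5193  0.0036]
201 [142 144 143] [ 0.4856 -0.509  -0.0022]
204 [128 129 132] [ 0.452  -0.3526  0.0573]
207 [114 116 119] [ 0.4475 -0.3362  0.0556]
210 [ 97  98 100] [ 0.4446 -0.3274  0.0506]
```

By both depth and pixels, the visible tip is at z≈0.115–0.12, while the state says 0.0735. I'll step down while still safe by either reading, then compare again.

```bash
cat >> m.py <<'E'
def tip(name,u0,v0,W=60,H=45):
    a,d=r.capture("side");i=r.camera_info("side")
    s=r.get_state();t=s["tcp_pos"];P=np.linalg.inv(i["pose"])
    for h in(-.011,):
        c=i["mtx"]@(P@np.r_[t+[0,0,h],1])[:3];print("expected tip px",np.round(c[:2]/c[2],1),"tcp",np.round(t,4),"F",np.round(s["contact_force"],1))
    cv2.imwrite(f"pics/{name}.png",cv2.resize(a[v0-H:v0+H,u0-W:u0+W,::-1],(560,420),interpolation=cv2.INTER_CUBIC))
    np.save("pics/d.npy",d)
E
python3 -m inch '[{"x":0,"y":0,"z":0.2,"yaw":0},{"x":0,"y":0,"z":0.2,"yaw":0},{"x":0,"y":0,"z":0,"yaw":0},{"x":0,"y":0,"z":0,"yaw":0}]'
python3 -c 'from m import *;tip("a2",415,200);to(.456,-.341,.056);print(r.get_state()["joints"])'
```

```text
time_s: 2.25
tcp_pos: [0.4605, -0.3453, 0.0783]
eef_rot: [179.9, 0.3, -164.1]
contact_force: [0.3, 0.4, 0.8]
gripper_width: 0.0004
expected tip px [414.8 201.2] tcp [ 0.4605 -0.3453  0.0783] F [-0.  -0.6  0.9]
t 2.3 tcp [ 0.4605 -0.3453  0.0783] F [-0.  -0.6  0.9] rot [ 179.9    0.3 -164.1] w 0.0005989449072664779
tool units [0.13 0.21 0.45]
[-17.59422036  17.32629756 -21.02620535  -0.34010274 -51.46423557
 -56.3405735 ]
```

View pics/a2.png

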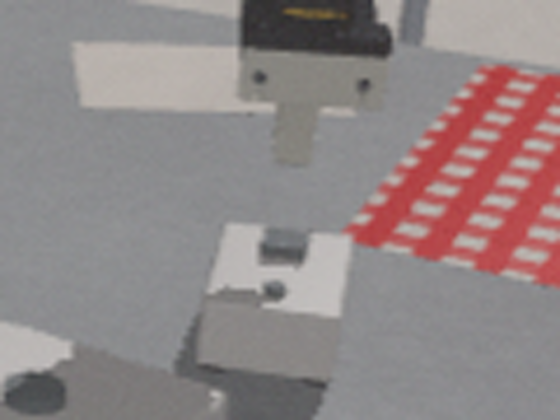

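The tip is at px (418,190) and the expected position is (415,201), so by the pictures the gripper sits about 35–40 mm higher than the state says. Lateral position agrees. I'll descend in small steps, guarded by force.

```bash
python3 -m inch '[{"x":0.13,"y":0.2,"z":0.2,"yaw":0},{"x":0,"y":0,"z":0.15,"yaw":0},{"x":0,"y":0,"z":0.1,"yaw":0},{"x":0,"y":0,"z":0.1,"yaw":0},{"x":0,"y":0,"z":0,"yaw":0}]'
python3 -c 'from m import *;to(.456,-.341,.056);tip("a3",415,200);d=np.load("pics/d.npy");i=r.camera_info("side")
for v in range(160,200,2):
  for u in (416,419):
    z=d[v,u];print(v,u,np.round((i["pose"]@np.r_[np.linalg.inv(i["mtx"])@[u,v,1]*z,1])[:3],3),end=" ")
  print()'
```

```text
time_s: 2.72
tcp_pos: [0.4556, -0.3406, 0.0638]
eef_rot: [179.9, 0.3, -164.1]
contact_force: [-0.0, 0.5, 1.8]
gripper_width: 0.0005
t 2.7167 tcp [ 0.4556 -0.3406  0.0638] F [-0.   0.5  1.8] rot [ 179.9    0.3 -164.1] w 0.00046626739657743335
tool units [-0.01 -0.02 -0.13]
expected tip px [415.4 206.7] tcp [ 0.4557 -0.3407  0.064 ] F [-0.4 -0.1  0.9]
160 416 [ 0.464 -0.316  0.197] 160 419 [ 0.456 -0.315  0.198] 
162 416 [ 0.464 -0.317  0.191] 162 419 [ 0.456 -0.316  0.193] 
164 416 [ 0.454 -0.275  0.2  ] 164 419 [ 0.457 -0.322  0.185] 
166 416 [ 0.45  -0.258  0.201] 166 419 [ 0.443 -0.264  0.2  ] 
168 416 [ 0.446 -0.243  0.201] 168 419 [ 0.439 -0.246  0.202] 
170 416 [ 0.446 -0.246  0.195] 170 419 [ 0.438 -0.245  0.197] 
172 416 [ 0.444 -0.243  0.191] 172 419 [ 0.438 -0.249  0.19 ] 
174 416 [ 0.444 -0.244  0.186] 174 419 [ 0.437 -0.247  0.186] 
176 416 [ 0.445 -0.252  0.177] 176 419 [ 0.438 -0.252  0.178] 
178 416 [ 0.445 -0.255  0.171] 178 419 [ 0.437 -0.253  0.173] 
180 416 [ 0.444 -0.254  0.166] 180 419 [ 0.436 -0.249  0.169] 
182 416 [ 0.444 -0.253  0.161] 182 419 [ 0.436 -0.253  0.162] 
184 416 [ 0.457 -0.317  0.13 ] 184 419 [ 0.449 -0.32   0.131] 
186 416 [ 0.458 -0.323  0.122] 186 419 [ 0.448 -0.319  0.125] 
188 416 [ 0.457 -0.324  0.116] 188 419 [ 0.449 -0.326  0.116] 
190 416 [ 0.457 -0.326  0.109] 190 419 [ 0.449 -0.327  0.11 ] 
192 416 [ 0.454 -0.318  0.107] 192 419 [ 0.447 -0.32   0.107] 
194 416 [ 0.455 -0.323  0.099] 194 419 [ 0.447 -0.326  0.099] 
196 416 [ 0.5   -0.535  0.003] 196 419 [ 0.492 -0.544  0.   ] 
198 416 [ 0.495 -0.52   0.002] 198 419 [ 0.488 -0.531 -0.001]
```

No contact at a stated tip height of 0.053, and the depth puts the tip at z≈0.095. So the z reading is about 42 mm too low and x, y agree. I'll trust the picture and descend toward a real tip of about 0.066.

```bash
python3 -m inch '[{"x":0,"y":0,"z":0.3,"yaw":0},{"x":0,"y":0,"z":0.3,"yaw":0},{"x":0,"y":0,"z":0.3,"yaw":0},{"x":0,"y":0,"z":0.2,"yaw":0},{"x":0,"y":0,"z":0,"yaw":0}]'
python3 -c 'from m import *;tip("a3",415,200);to(.456,-.341,.016)'
```

```text
time_s: 3.18
tcp_pos: [0.4561, -0.3407, 0.0335]
eef_rot: [179.9, 0.4, -164.1]
contact_force: [0.6, -0.1, 0.7]
gripper_width: 0.0004
expected tip px [414.1 216.2] tcp [ 0.4562 -0.3407  0.0338] F [ 0.1 -0.9 -0.7]
t 3.2333 tcp [ 0.4562 -0.3407  0.0338] F [ 0.1 -0.9 -0.7] rot [ 179.9    0.4 -164.1] w 0.000741697046400784
tool units [ 0.01 -0.01  0.27]
```

View pics/a3.png

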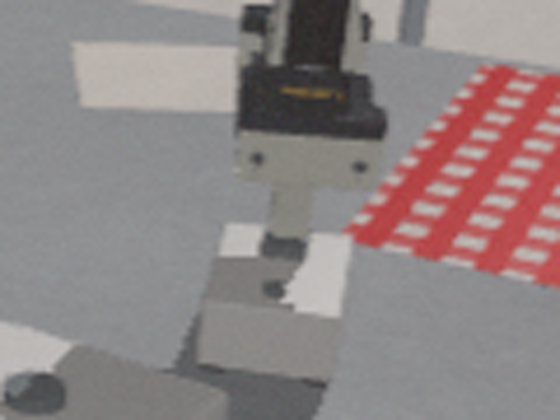

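The tip (crop 290,243) hovers just over the square key (284,247), aligned. I'll press in small steps and watch the force.

```bash
python3 -m inch '[{"x":0,"y":0,"z":0.1,"yaw":0},{"x":0,"y":0,"z":0.1,"yaw":0},{"x":0,"y":0,"z":0.1,"yaw":0}]'; python3 -m inch '[{"x":0,"y":0,"z":0.08,"yaw":0},{"x":0,"y":0,"z":0.08,"yaw":0}]';python3 -c 'from m import *;to(.456,-.341,.016)'
```

```text
time_s: 3.48
tcp_pos: [0.4567, -0.341, 0.0263]
eef_rot: [180.0, 0.4, -164.1]
contact_force: [-0.7, 0.5, 3.3]
gripper_width: 0.0003
time_s: 3.65
tcp_pos: [0.4567, -0.341, 0.0224]
eef_rot: [180.0, 0.4, -164.1]
contact_force: [-1.5, 1.1, 2.9]
gripper_width: 0.0004
t 3.65 tcp [ 0.4567 -0.341   0.0224] F [-1.5  1.1  2.9] rot [ 180.     0.4 -164.1] w 0.000379848169315213
tool units [ 0.02  0.01 -0.18]
```

```bash
for i in 1; do python3 -m inch '[{"x":0,"y":0,"z":0.06,"yaw":0}]'; python3 -m inch '[{"x":0,"y":0,"z":0.05,"yaw":0}]'; done; python3 -m inch '[{"x":0,"y":0,"z":0.04,"yaw":0}]'
```

```text
time_s: 3.73
tcp_pos: [0.4568, -0.3411, 0.0218]
eef_rot: [180.0, 0.4, -164.1]
contact_force: [-6.0, 6.7, 25.4]
gripper_width: 0.0007
time_s: 3.82
tcp_pos: [0.4568, -0.3411, 0.0219]
eef_rot: [-180.0, 0.4, -164.0]
contact_force: [-5.9, 5.1, 18.8]
gripper_width: 0.0006
time_s: 3.9
tcp_pos: [0.4567, -0.3411, 0.022]
eef_rot: [-180.0, 0.4, -164.0]
contact_force: [-3.2, 3.3, 8.9]
gripper_width: 0.0003
```

The square key reached its hard stop at TCP z=0.0218. The force peaked at about 25 N, so I'll use finer steps near the bottom on the next keys. Lifting.

```bash
python3 -m inch '[{"x":0,"y":0,"z":-0.3,"yaw":0},{"x":0,"y":0,"z":-0.8,"yaw":0},{"x":0,"y":0,"z":-0.8,"yaw":0},{"x":0,"y":0,"z":-0.8,"yaw":0},{"x":0,"y":0,"z":-0.8,"yaw":0}]';python3 -c 'from m import *;to(.503,-.031,.080)
p,_=r.capture("side");cv2.imwrite("pics/a4.png",cv2.resize(p[180:240,380:460,::-1],(640,480),interpolation=cv2.INTER_CUBIC))'
```

```text
time_s: 4.32
tcp_pos: [0.4536, -0.34, 0.1093]
eef_rot: [179.8, 0.1, -164.0]
contact_force: [0.6, -0.6, -0.0]
gripper_width: 0.0008
t 4.3167 tcp [ 0.4536 -0.34    0.1093] F [ 0.6 -0.6 -0. ] rot [ 1.798e+02  1.000e-01 -1.640e+02] w 0.0007965340200822639
tool units [-5.3  11.34  0.78]
```

View pics/a4.png

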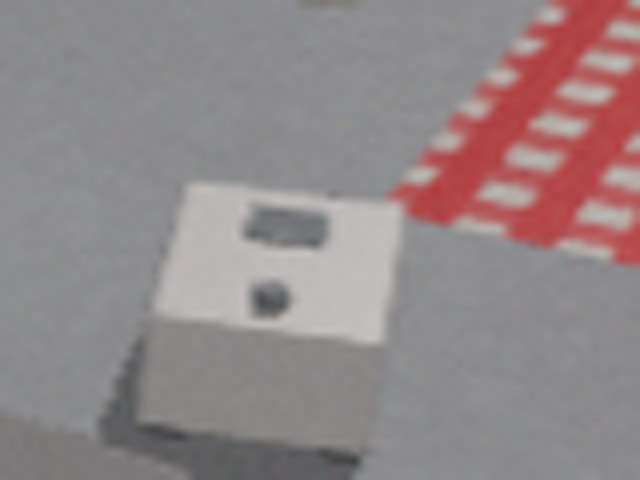

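The square key at crop (285,226) now lies nearly flush, and the lamp key (270,298) is still up. On to the projector.

```bash
python3 -m inch '[{"x":-0.47,"y":1,"z":-0.2,"yaw":0},{"x":-0.47,"y":1,"z":-0.1,"yaw":0},{"x":-0.47,"y":1,"z":0,"yaw":0},{"x":-0.47,"y":1,"z":0,"yaw":0},{"x":-0.47,"y":1,"z":0,"yaw":0}]'; python3 -m inch '[{"x":-0.47,"y":1,"z":0,"yaw":0},{"x":-0.47,"y":1,"z":0,"yaw":0},{"x":-0.47,"y":1,"z":0,"yaw":0},{"x":-0.47,"y":1,"z":0,"yaw":0},{"x":-0.47,"y":1,"z":0,"yaw":0}]';python3 -m inch '[{"x":-0.47,"y":1,"z":0,"yaw":0},{"x":-0.1,"y":0.3,"z":0,"yaw":0},{"x":0,"y":0,"z":0,"yaw":0},{"x":0,"y":0,"z":0,"yaw":0}]';python3 -c 'from m import *;to(.503,-.031,.062)'
```

```text
time_s: 4.78
tcp_pos: [0.4809, -0.2057, 0.1259]
eef_rot: [-179.7, 0.8, -164.4]
contact_force: [-0.0, 0.0, -0.1]
gripper_width: 0.0004
time_s: 5.2
tcp_pos: [0.5054, -0.0627, 0.128]
eef_rot: [-179.6, 1.1, -164.5]
contact_force: [0.3, 0.5, 0.1]
gripper_width: 0.0004
time_s: 5.53
tcp_pos: [0.5123, -0.0209, 0.1292]
eef_rot: [-179.7, 1.3, -164.1]
contact_force: [1.0, -0.6, -0.4]
gripper_width: 0.0008
t 5.5333 tcp [ 0.5123 -0.0209  0.1292] F [ 1.  -0.6 -0.4] rot [-179.7    1.3 -164.1] w 0.0008131395957634892
tool units [ 0.52 -0.27  2.24]
```

```bash
python3 -m inch '[{"x":0.45,"y":-0.3,"z":0.3,"yaw":0},{"x":0,"y":0,"z":0.4,"yaw":0},{"x":0,"y":0,"z":0.5,"yaw":0},{"x":0,"y":0,"z":0.4,"yaw":0},{"x":0,"y":0,"z":0,"yaw":0}]'
python3 -c 'from m import *;to(.503,-.031,.054);tip("a5",360,225);d=np.load("pics/d.npy");i=r.camera_info("side")
for v in range(212,240,2):
  for u in (360,363):
    z=d[v,u];print(v,u,np.round((i["pose"]@np.r_[np.linalg.inv(i["mtx"])@[u,v,1]*z,1])[:3],3),end=" ")
  print()'
```

```text
time_s: 5.95
tcp_pos: [0.5047, -0.035, 0.0879]
eef_rot: [-179.6, 1.5, -164.3]
contact_force: [-0.6, -0.5, 0.2]
gripper_width: 0.0005
t 5.95 tcp [ 0.5047 -0.035   0.0879] F [-0.6 -0.5  0.2] rot [-179.6    1.5 -164.3] w 0.000514414962504383
tool units [0.05 0.18 0.91]
expected tip px [361.4 242.3] tcp [ 0.505  -0.035   0.0887] F [-0.4 -0.9  0.7]
212 360 [0.482 0.051 0.197] 212 363 [0.477 0.05  0.197] 
214 360 [0.483 0.05  0.192] 214 363 [0.477 0.049 0.192] 
216 360 [0.482 0.05  0.187] 216 363 [0.476 0.05  0.189] 
218 360 [0.481 0.053 0.184] 218 363 [0.476 0.049 0.184] 
220 360 [ 0.505 -0.015  0.144] 220 363 [ 0.498 -0.016  0.145] 
222 360 [ 0.505 -0.018  0.138] 222 363 [ 0.499 -0.019  0.139] 
224 360 [ 0.506 -0.02   0.132] 224 363 [ 0.498 -0.018  0.134] 
226 360 [ 0.504 -0.016  0.129] 226 363 [ 0.499 -0.02   0.128] 
228 360 [ 0.506 -0.021  0.121] 228 363 [ 0.5   -0.024  0.122] 
230 360 [ 0.525 -0.076  0.086] 230 363 [ 0.498 -0.021  0.118] 
232 360 [ 0.522 -0.068  0.085] 232 363 [ 0.515 -0.069  0.086] 
234 360 [ 0.519 -0.06   0.084] 234 363 [ 0.511 -0.06   0.086] 
236 360 [ 0.508 -0.032  0.095] 236 363 [ 0.503 -0.037  0.094] 
238 360 [ 0.507 -0.029  0.091] 238 363 [ 0.5   -0.028  0.094]
```

View pics/a5.png

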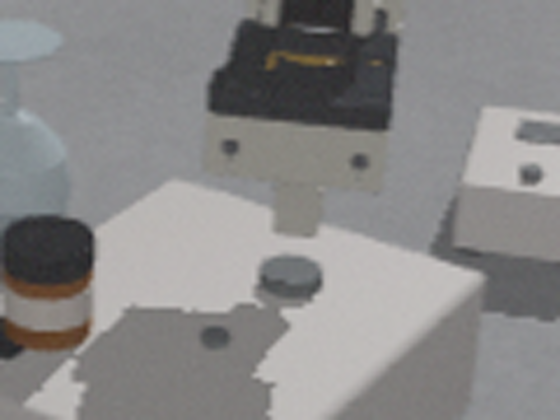

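The tip (crop 297,235; depth z≈0.116) is above the round key (290,272), so the offset is the same: tip = TCP z + 0.028. I expect contact at TCP 0.065 and the bottom at 0.059.

```bash
python3 -m inch '[{"x":0.05,"y":0.16,"z":0.3,"yaw":0},{"x":0,"y":0,"z":0.3,"yaw":0},{"x":0,"y":0,"z":0.2,"yaw":0},{"x":0,"y":0,"z":0,"yaw":0}]'; python3 -m inch '[{"x":0,"y":0,"z":0.04,"yaw":0},{"x":0,"y":0,"z":0.04,"yaw":0}]';python3 -c 'from m import *;to(.503,-.031,.048)'
```

```text
time_s: 6.33
tcp_pos: [0.5041, -0.0323, 0.068]
eef_rot: [-179.6, 1.6, -164.4]
contact_force: [-0.0, -0.2, -0.3]
gripper_width: 0.0006
time_s: 6.5
tcp_pos: [0.5044, -0.0322, 0.0658]
eef_rot: [-179.6, 1.6, -164.4]
contact_force: [-0.1, 0.0, -0.6]
gripper_width: 0.0005
t 6.5 tcp [ 0.5044 -0.0322  0.0658] F [-0.1  0.  -0.6] rot [-179.6    1.6 -164.4] w 0.0005200171059225274
tool units [0.05 0.06 0.27]
```

```bash
python3 -m inch '[{"x":0,"y":0,"z":0.04,"yaw":0}]'; python3 -m inch '[{"x":0,"y":0,"z":0.04,"yaw":0}]';python3 -m inch '[{"x":0,"y":0,"z":0.04,"yaw":0}]';python3 -m inch '[{"x":0,"y":0,"z":0.04,"yaw":0}]'
```

```text
time_s: 6.58
tcp_pos: [0.5045, -0.0322, 0.065]
eef_rot: [-179.6, 1.6, -164.4]
contact_force: [-2.0, 0.6, 2.9]
gripper_width: 0.0006
time_s: 6.67
tcp_pos: [0.5045, -0.0322, 0.0641]
eef_rot: [-179.6, 1.6, -164.4]
contact_force: [-2.4, 0.3, 4.0]
gripper_width: 0.0002
time_s: 6.75
tcp_pos: [0.5045, -0.0322, 0.0633]
eef_rot: [-179.6, 1.6, -164.4]
contact_force: [-1.4, -0.6, 3.6]
gripper_width: 0.0003
time_s: 6.83
tcp_pos: [0.5046, -0.0322, 0.0625]
eef_rot: [-179.6, 1.6, -164.4]
contact_force: [-1.7, 0.5, 3.4]
gripper_width: 0.0008
```

```bash
python3 -m inch '[{"x":0,"y":0,"z":0.04,"yaw":0},{"x":0,"y":0,"z":0.04,"yaw":0}]';python3 -m inch '[{"x":0,"y":0,"z":0.025,"yaw":0}]';python3 -m inch '[{"x":0,"y":0,"z":0.02,"yaw":0}]'
```

```text
time_s: 7.0
tcp_pos: [0.5046, -0.0322, 0.0607]
eef_rot: [-179.6, 1.7, -164.4]
contact_force: [-1.4, 0.6, 3.2]
gripper_width: 0.0006
time_s: 7.08
tcp_pos: [0.5046, -0.0322, 0.06]
eef_rot: [-179.6, 1.7, -164.4]
contact_force: [-1.9, 0.0, 3.6]
gripper_width: 0.0003
time_s: 7.17
tcp_pos: [0.5046, -0.0321, 0.0594]
eef_rot: [-179.6, 1.7, -164.4]
contact_force: [-1.8, -0.1, 3.3]
gripper_width: 0.0007
```

```bash
python3 -m inch '[{"x":0,"y":0,"z":0.015,"yaw":0}]';python3 -m inch '[{"x":0,"y":0,"z":0,"yaw":0},{"x":0,"y":0,"z":0,"yaw":0}]'
```

```text
time_s: 7.25
tcp_pos: [0.5046, -0.0322, 0.0591]
eef_rot: [-179.6, 1.7, -164.4]
contact_force: [-4.6, 1.4, 9.8]
gripper_width: 0.0004
time_s: 7.42
tcp_pos: [0.5046, -0.0322, 0.0593]
eef_rot: [-179.6, 1.7, -164.4]
contact_force: [-0.9, -0.9, 2.5]
gripper_width: 0.0006
```

The round key hit its stop (force rose to 10 N, then was released). Lifting clear of the jar and moving to the player.

```bash
python3 -m inch '[{"x":0,"y":0,"z":-0.3,"yaw":0},{"x":0,"y":0,"z":-0.8,"yaw":0},{"x":0,"y":0,"z":-0.8,"yaw":0},{"x":0,"y":0,"z":-0.8,"yaw":0},{"x":0,"y":0,"z":-0.8,"yaw":0}]';python3 -c 'from m import *;to(.474,.287,.130)'
```

```text
time_s: 7.83
tcp_pos: [0.4996, -0.0327, 0.1464]
eef_rot: [-179.6, 1.2, -164.4]
contact_force: [0.0, 0.6, 0.4]
gripper_width: 0.0005
t 7.8333 tcp [ 0.4996 -0.0327  0.1464] F [0.  0.6 0.4] rot [-179.6    1.2 -164.4] w 0.0005419487010316432
tool units [-2.45 12.59  0.18]
```

```bash
python3 -m inch '[{"x":-0.2,"y":1,"z":0,"yaw":0},{"x":-0.2,"y":1,"z":0,"yaw":0},{"x":-0.2,"y":1,"z":0,"yaw":0},{"x":-0.2,"y":1,"z":0,"yaw":0},{"x":-0.2,"y":1,"z":0,"yaw":0}]'; python3 -m inch '[{"x":-0.2,"y":1,"z":0,"yaw":0},{"x":-0.2,"y":1,"z":0,"yaw":0},{"x":-0.2,"y":1,"z":0,"yaw":0},{"x":-0.2,"y":1,"z":0,"yaw":0},{"x":-0.2,"y":1,"z":0,"yaw":0}]';python3 -m inch '[{"x":-0.2,"y":1,"z":0,"yaw":0},{"x":-0.1,"y":0.8,"z":0,"yaw":0},{"x":0,"y":0,"z":0,"yaw":0},{"x":0,"y":0,"z":0,"yaw":0}]';python3 -c 'from m import *;to(.474,.287,.030)'
```

```text
time_s: 8.25
tcp_pos: [0.4946, 0.0965, 0.1552]
eef_rot: [-179.7, 2.0, -164.8]
contact_force: [0.5, 0.2, 0.7]
gripper_width: 0.001
time_s: 8.67
tcp_pos: [0.4857, 0.2312, 0.1588]
eef_rot: [-179.8, 2.3, -164.8]
contact_force: [-0.5, -0.1, 0.3]
gripper_width: 0.0008
time_s: 9.0
tcp_pos: [0.4811, 0.2847, 0.1605]
eef_rot: [-179.9, 2.5, -164.5]
contact_force: [0.4, -0.1, -0.7]
gripper_width: 0.0003
t 9.0 tcp [0.4811 0.2847 0.1605] F [ 0.4 -0.1 -0.7] rot [-179.9    2.5 -164.5] w 0.00033844268687051586
tool units [0.46 0.17 4.77]
```

```bash
python3 -m inch '[{"x":0.2,"y":0.1,"z":0.9,"yaw":0},{"x":0.1,"y":0,"z":0.9,"yaw":0},{"x":0,"y":0,"z":0.9,"yaw":0},{"x":0,"y":0,"z":0.8,"yaw":0},{"x":0,"y":0,"z":0,"yaw":0}]'; python3 -m inch '[{"x":0,"y":0,"z":0.4,"yaw":0},{"x":0,"y":0,"z":0.2,"yaw":0},{"x":0,"y":0,"z":0,"yaw":0}]'
python3 -c 'from m import *;to(.474,.287,.011);tip("a6",310,330)'
```

```text
time_s: 9.42
tcp_pos: [0.4789, 0.2859, 0.0734]
eef_rot: [179.9, 2.9, -164.5]
contact_force: [-0.4, -0.7, 0.1]
gripper_width: 0.0008
time_s: 9.67
tcp_pos: [0.4806, 0.2846, 0.0597]
eef_rot: [179.9, 2.9, -164.6]
contact_force: [-0.9, 1.0, -0.4]
gripper_width: 0.0003
t 9.6667 tcp [0.4806 0.2846 0.0597] F [-0.9  1.  -0.4] rot [ 179.9    2.9 -164.6] w 0.0003141331503912481
tool units [0.31 0.16 1.5 ]
expected tip px [308.9 338.8] tcp [0.4807 0.2848 0.0602] F [0.2 0.3 0.1]
```

View pics/a6.png

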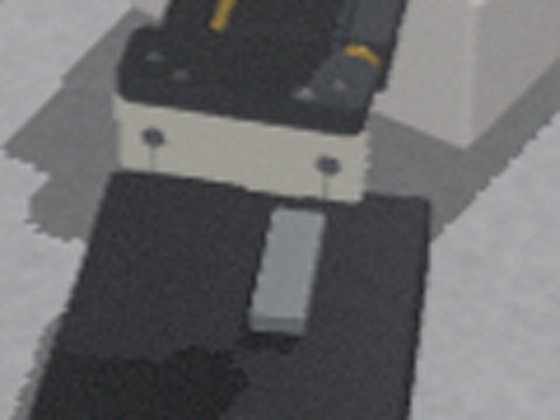

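The finger is hidden behind the gripper body here. The bar key is at crop (287,270), px (311.5,328). The state and earlier lateral agreement put the tip within 8 mm of it, which I'll correct. Then I descend to just above the expected contact at TCP≈0.022.

```bash
python3 -m inch '[{"x":0.3,"y":0.15,"z":0.3,"yaw":0},{"x":0.05,"y":0,"z":0.4,"yaw":0},{"x":0,"y":0,"z":0.35,"yaw":0},{"x":0,"y":0,"z":0.1,"yaw":0},{"x":0,"y":0,"z":0,"yaw":0}]'; 
python3 - <<'E'
from m import *
to(.474,.287,.011);tip("a7",310,330)
i=r.camera_info("side");d=np.load("pics/d.npy")
for v in range(316,350,3):
  for u in (308,312):
    z=d[v,u];print(v,u,np.round((i["pose"]@np.r_[np.linalg.inv(i["mtx"])@[u,v,1]*z,1])[:3],3),end=" ")
  print()
E
```

```text
time_s: 10.13
tcp_pos: [0.4732, 0.288, 0.0318]
eef_rot: [179.7, 3.2, -164.6]
contact_force: [-0.4, -0.7, 1.1]
gripper_width: 0.0007
t 10.1333 tcp [0.4732 0.288  0.0318] F [-0.4 -0.7  1.1] rot [ 179.7    3.2 -164.6] w 0.0006519036631477754
tool units [ 0.   -0.05  0.39]
expected tip px [311.9 353.4] tcp [0.4732 0.2879 0.0318] F [ 0.6 -0.4  0.5]
316 308 [0.444 0.361 0.167] 316 312 [0.439 0.358 0.167] 
319 308 [0.439 0.371 0.171] 319 312 [0.434 0.367 0.169] 
322 308 [0.437 0.375 0.169] 322 312 [0.432 0.372 0.169] 
325 308 [0.435 0.378 0.166] 325 312 [0.43  0.376 0.167] 
328 308 [0.436 0.377 0.16 ] 328 312 [0.43  0.376 0.161] 
331 308 [0.436 0.376 0.153] 331 312 [0.431 0.374 0.154] 
334 308 [0.439 0.371 0.143] 334 312 [0.433 0.37  0.144] 
337 308 [0.44  0.369 0.135] 337 312 [0.433 0.37  0.139] 
340 308 [0.439 0.37  0.13 ] 340 312 [0.434 0.368 0.131] 
343 308 [0.477 0.295 0.049] 343 312 [0.47  0.293 0.051] 
346 308 [0.473 0.304 0.051] 346 312 [0.467 0.301 0.051] 
349 308 [0.471 0.308 0.049] 349 312 [0.464 0.306 0.049]
```

View pics/a7.png

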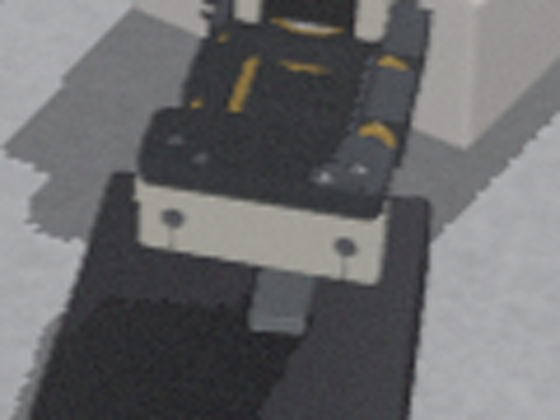

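The body underside is at z≈0.127, so the tip is at ≈0.061, consistent with the offset. The body centre and tilt put the tip at about (0.471,0.287), over the key. Pressing in small steps.

```bash
python3 -m inch '[{"x":-0.05,"y":0,"z":0.15,"yaw":0},{"x":0,"y":0,"z":0.1,"yaw":0},{"x":0,"y":0,"z":0.05,"yaw":0}]'; python3 -m inch '[{"x":0,"y":0,"z":0.04,"yaw":0}]';python3 -m inch '[{"x":0,"y":0,"z":0.04,"yaw":0}]';python3 -m inch '[{"x":0,"y":0,"z":0.04,"yaw":0}]'
```

```text
time_s: 10.43
tcp_pos: [0.4754, 0.289, 0.0244]
eef_rot: [179.7, 3.2, -164.6]
contact_force: [-0.3, 0.6, 0.1]
gripper_width: 0.0004
time_s: 10.52
tcp_pos: [0.4755, 0.289, 0.0232]
eef_rot: [179.7, 3.2, -164.6]
contact_force: [0.8, -0.1, 0.1]
gripper_width: 0.0007
time_s: 10.6
tcp_pos: [0.4757, 0.2891, 0.0222]
eef_rot: [179.7, 3.2, -164.6]
contact_force: [-1.5, -0.2, 3.7]
gripper_width: 0.0002
time_s: 10.68
tcp_pos: [0.4757, 0.2891, 0.0212]
eef_rot: [179.7, 3.2, -164.6]
contact_force: [-1.8, -0.7, 3.5]
gripper_width: 0.0003
```

```bash
python3 -m inch '[{"x":0,"y":0,"z":0.04,"yaw":0},{"x":0,"y":0,"z":0.04,"yaw":0},{"x":0,"y":0,"z":0.04,"yaw":0}]'; python3 -m inch '[{"x":0,"y":0,"z":0.025,"yaw":0}]';python3 -m inch '[{"x":0,"y":0,"z":0.02,"yaw":0}]'
```

```text
time_s: 10.93
tcp_pos: [0.4757, 0.2891, 0.0185]
eef_rot: [179.7, 3.2, -164.6]
contact_force: [-1.0, -1.5, 3.4]
gripper_width: 0.0003
time_s: 11.02
tcp_pos: [0.4757, 0.2891, 0.0178]
eef_rot: [179.7, 3.2, -164.6]
contact_force: [-2.2, -0.6, 2.6]
gripper_width: 0.0001
time_s: 11.1
tcp_pos: [0.4757, 0.2891, 0.0173]
eef_rot: [179.7, 3.2, -164.6]
contact_force: [-1.5, 0.5, 3.8]
gripper_width: 0.0003
```

```bash
python3 -m inch '[{"x":0,"y":0,"z":0.02,"yaw":0}]';python3 -m inch '[{"x":0,"y":0,"z":0.015,"yaw":0}]'
```

```text
time_s: 11.18
tcp_pos: [0.4757, 0.2891, 0.0168]
eef_rot: [179.7, 3.2, -164.6]
contact_force: [-2.0, -0.1, 3.2]
gripper_width: 0.0003
time_s: 11.27
tcp_pos: [0.4757, 0.2891, 0.0164]
eef_rot: [179.7, 3.2, -164.6]
contact_force: [-2.1, 0.5, 5.9]
gripper_width: 0.0003
```

```bash
python3 -m inch '[{"x":0,"y":0,"z":0.015,"yaw":0}]';python3 -m inch '[{"x":0,"y":0,"z":0,"yaw":0},{"x":0,"y":0,"z":0,"yaw":0}]'; python3 -m inch '[{"x":0,"y":0,"z":-0.3,"yaw":0},{"x":0,"y":0,"z":-0.8,"yaw":0},{"x":0,"y":0,"z":-1,"yaw":0},{"x":0,"y":0,"z":-1,"yaw":0},{"x":0,"y":0,"z":-1,"yaw":0}]'; python3 -m inch '[{"x":0.5,"y":0,"z":-1,"yaw":0},{"x":0.5,"y":0,"z":-0.8,"yaw":0},{"x":0.5,"y":0,"z":0,"yaw":0},{"x":0,"y":0,"z":0,"yaw":0},{"x":0,"y":0,"z":0,"yaw":0}]'
python3 - <<'E'
from m import *
b,_=r.capture("top");a,d=r.capture("side");np.save("pics/dend.npy",d);cv2.imwrite("pics/sideE.png",a[:,:,::-1])
f=lambda p,u,v:cv2.resize(p[v-60:v+60,u-80:u+80,::-1],(400,300),interpolation=cv2.INTER_CUBIC)
cv2.imwrite("pics/a8.png",np.vstack([np.hstack([f(a,310,350),f(a,360,240)]),cv2.resize(np.hstack([a[:,:,::-1],b[:,:,::-1]]),(800,300))]))
# objects' height & edges vs start
d0=np.load("pics/side0d.npy");c=np.abs(d-d0)>.012;print("changed px below row 180 left of 470:",[(int(x),int(y)) for y,x in np.argwhere(c[180:420,230:470])[::150]+[180,230]],r.get_state()["tcp_pos"],r.get_state()["contact_force"])
E
```

```text
time_s: 11.35
tcp_pos: [0.4758, 0.2891, 0.0163]
eef_rot: [179.7, 3.2, -164.6]
contact_force: [-3.9, -1.0, 11.2]
gripper_width: 0.0006
time_s: 11.52
tcp_pos: [0.4757, 0.2891, 0.0165]
eef_rot: [179.7, 3.2, -164.6]
contact_force: [-1.5, 0.2, 2.8]
gripper_width: 0.0003
time_s: 11.93
tcp_pos: [0.468, 0.284, 0.1174]
eef_rot: [-179.9, 2.7, -164.6]
contact_force: [1.1, -0.4, -0.0]
gripper_width: 0.0006
time_s: 12.35
tcp_pos: [0.4317, 0.276, 0.1711]
eef_rot: [179.6, 3.4, -164.6]
contact_force: [0.2, -0.4, -0.3]
gripper_width: 0.0003
changed px below row 180 left of 470: [(231, 180), (359, 181), (336, 183), (279, 185), (273, 187), (336, 189), (338, 191), (340, 193), (346, 195), (357, 197), (373, 199), (333, 202), (355, 204), (362, 206), (411, 208), (342, 211), (230, 214), (348, 216), (332, 219), (370, 221), (348, 224), (325, 227), (350, 229), (314, 232), (337, 234), (359, 236), (322, 239), (344, 241), (368, 243), (331, 246), (357, 248), (320, 251), (349, 253), (315, 256), (343, 258), (309, 261), (360, 263), (363, 267), (255, 278), (431, 342), (253, 417)] [0.43154549 0.27558829 0.17011338] [ 0.00724897  0.84246131 -0.74209464]
```

View pics/a8.png

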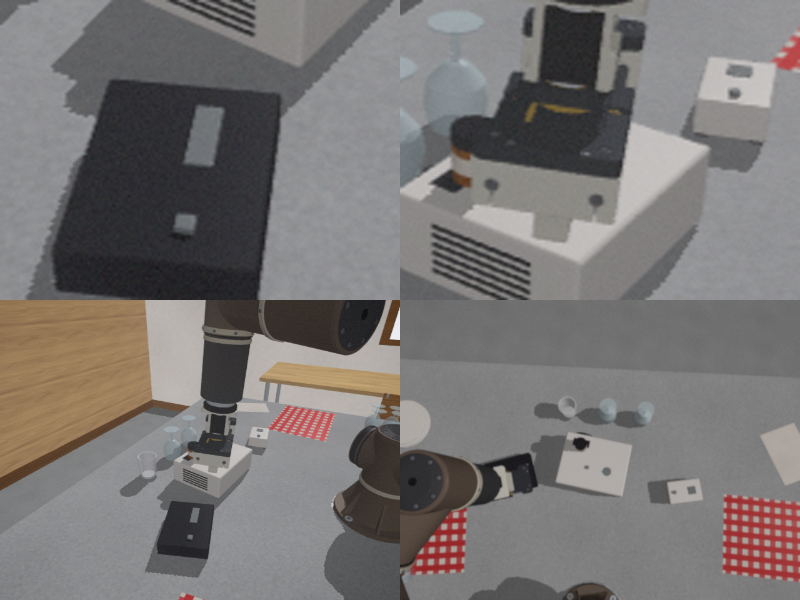

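The last picture shows the bar key flush at crop (204,135), the eject key (184,223) still proud, and everything standing. The hand is about 0.2 m up and touching nothing. Handing in.

```bash
python3 -c 'from plant import r;print(r.close_job())'
```

```text
the job is handed in; nothing more can be done
None
```

I pressed the three keys in order with the closed fingertips (screen control, projector, player), each down to its hard stop. I then raised the hand clear and handed the job in at about 12.5 s of the 51 s allowed. No verdict was reported.

**Possible failure:** on the screen key I stepped too far at the bottom. The wrist force read 25.4 N in z (about 27 N in total) for one reading, right at the 25 N limit for pressing a device. I can't tell from here whether that counts as a failure. The other two keys stayed at about 11–12 N, because I used finer steps.

**Last checks:**
- **Big keys:** the projector and player keys travelled about 6 mm from first contact to the stop. The screen key ended on its stop too. In the pictures the screen and player keys lie nearly flush. I did not look closely at the projector key after pressing it.
- **Small keys:** the lamp and eject keys still stand up in the pictures. I never touched near the menu key, but I did not check it closely afterwards.
- **Other objects:** the devices, glasses, tumbler and jar look unmoved by eye. A depth comparison with the start was not useful, because the arm hid much of the scene.
- **Hand:** the tip was about 0.2 m up, with no contact force beyond sensor noise.

**Disagreement:** throughout, the stated tip height was about 39 mm lower than the cameras and the contacts showed. I worked from the pictures and the force readings for height. The tool also drifted to a tilt of about 3° by the end.

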